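# Make up a staining kit and a specimen kit from bench stock

### The job

Make up the two kits from the stock standing on the bench. In the long staining tray put, in order of use, the large brown stain bottle into the round well at the end, the light-blue buffer bottle into the middle round well and the timer flat into the rectangular recess; in the short specimen tray put the lidded specimen cup into the large well and the little brown vial into the small well. Keep bottles, cup and vial upright, set everything down gently on the floor of its recess without dropping it, and leave the glass beaker where it is.

Things in the scene. Friction and masses are not known exactly. Their poses are not given: they have to be found in the camera images.
- staining_tray: long white fixed tray, 104 x 264 mm, rim 23 and grey insert 20 mm high. Origin: centre of underside; y along its length. Recesses at x = 0: y = -85 end well and y = -9 middle well, round, 70 mm wide, floor 8 mm above the underside; y = +78 timer recess, 76 (x) by 84 (y) mm, floor 14 mm above the underside; beside it both long sides are cut down to its floor over 50 mm of y, as finger room
- specimen_tray: short tray of the same make, 104 x 144 mm, fixed, rim 23 and grey insert 20 mm high. Origin: centre of underside; y along its length. Two round wells at x = 0: y = -24.5 mm the large well, 70 mm wide, floor 8 mm above the underside; y = +40.5 mm the small well, 40 mm wide, floor 14 mm above the underside
- stain_bottle_mid (a point): large dark-brown bottle with a black cap, 54 mm in diameter, 129 mm tall with its cap, the straight body up to about 90 mm, 0.2 kg. Its point lies at its centre, half-way up, its z axis up when it stands upright
- buffer_bottle_mid (a point): light-blue bottle with a red cap, 48 mm in diameter, 112 mm tall with its cap, the straight body up to about 75 mm, 0.11 kg. Its point lies at its centre, half-way up, its z axis up when it stands upright
- timer_mid (a point): flat white timer with a display and three keys, lying on its back, 60 mm along its x, 70 mm along its y, 22 mm thick (its sides are solid up to 18 mm), 0.075 kg; hold it across the 60 mm. Its point lies at its centre, half-way up, its z axis up when it stands upright
- specimen_cup_mid (a point): translucent white specimen cup with an orange screw lid, 71 mm tall; the lid is 64 mm across and 13 mm thick, the cup under it 56 mm across and narrower downwards; 0.03 kg; hold it by the lid. Its point lies at its centre, half-way up, its z axis up when it stands upright
- vial_mid (a point): little brown vial with a red cap, 25 mm in diameter, 48 mm tall (solid up to 42 mm), 0.016 kg; hold it by its upper half, or the fingers meet the tray beside the small well. Its point lies at its centre, half-way up, its z axis up when it stands upright
- beaker: small glass beaker, 57 mm across, 68 mm tall, standing at the left end of the stock; not wanted, to be left where it is. Origin: centre of its underside. (Some 0.1 m beyond the stock the monitor's screen overhangs the bench from 0.25 m up.)
There are look-alikes about, which are no part of the job. Several things look just like the part that bears vial_mid: the one meant starts farthest from the robot's base.

How it is judged:
By the outcome, as a careful person would: the job done as asked, in the order asked, and still so for the second after the job is handed in, with the robot touching nothing.
It also fails if it takes over 128 s, if anything falls off the work surface, if the arm or the gripper's body presses on something with over 40 N, if the wrist force passes 120 N, or if a joint passes its speed limit or range.

### The arm

A 6-joint arm with a two-finger parallel gripper is mounted at the origin on a cart in front of the work surface, level with it; the furniture and walls round the work are solid. World frame = base frame: x ahead of the robot, y to its left, z up, the work surface at z = 0. Lengths are in m, angles in rad, forces in N, time in s.
With the tool pointing down it reaches from about 0.35 to 0.85 m from the base axis. Payload 8.1 kg.
Tool frame: the origin (TCP) lies at the very end of the fingers, on their centre line; the grasp point (between the pads) lies 19 mm behind it; z points along the fingers, y is the line along which they close (so a half turn about z gives the same grasp; the last joint's range is limited). The gripper opens to 93 mm and grips with 3 to 60 N. Pads are 15 mm wide; open, the fingers measure 128 mm over their backs; the gripper's body (75 mm by 188 mm) begins 65 mm behind the grasp point.
Start: joints at [1.073, 0.13, 1.488, -0, 1.523, -0.085], TCP at [0.241, 0.55, 0.219] pointing down, gripper open.
Joint ranges: [-2.96, 2.96], [-0.89, 2.26], [0.02, 2.5], [-1.34, 4.48], [0, 2.73], [-2.66, 2.66]. Speed limits (rad/s): [2.39, 2.39, 2.79, 3.14, 3.14, 3.14].

### API

Orientations are given as a rotation vector (axis times angle).
In Python, from plant import robot gives the robot as it stands. The module is installed in compiled form; this text tells all that it offers.
- The arm moves only by the tool play_rows, never from a script. Its argument "increments" is text: rows parted by semicolons, each of 5 numbers parted by spaces: the shift along the tool's x, y, z in mm, then the turn about the tool's z in degrees, then the closure, from -1 (fully open) to 1 (shut). In form: dx dy dz yaw claw; .... A call has 1 to 20 rows; each row is the pose to reach, as a shift and turn from the pose commanded when the call began, along the tool's axes at that moment; what a row does not reach only later rows make up. A row lasts 1/10 s, in which the tool goes at most 50 mm and 8.59 degrees, less where a joint would pass 70% of its speed; a pose out of reach is approached as far as the arm can. A call with a gripper value outside its range is refused whole. The fingers move at their own pace and stop on an object; "force" is the grip in N (left out, the last holds). Time passes only in rows, so rows that repeat a pose let the fingers close. It gives the time, the measured TCP pose, the force, the opening and the grip force at its end, in the units of the state.
- robot.read_state(): the state, without advancing time (a new reading comes with each control period).
- robot.read_camera(name): name is "scene" or "top" or "wrist"; returns the picture (480x640x3 uint8, blue, green, red); there is no depth.
- robot.calibration(name): a dict with "vertical_fov" (degrees; the focal length in pixels is half the picture's height over the tangent of half this angle, whatever the lens; pixels are square), "cx", "cy" (the principal point, pixels), "rvec" (rotation vector, rad) and "tvec" (3), from world to camera coordinates, as OpenCV has them. Camera axes: x right, y down, z forward; pixel columns grow to the right and rows downward; lengths in m; the calibration is good to about 2 mm. A picture is of the moment at which its call begins: read the wrist's pose just before it. calibration takes no time and is no camera call; for the wrist camera it gives the pose at the moment of the call.
- robot.close_job(): hands the job in; it is judged then, once.
Trained networks look in the newest picture that a camera, given by its name, has taken for a name from the list of things; names that differ only in an ending like _2 or _b are one class to them, and where a whole thing is asked for, a point or a joint stands for the part that bears it (a point fixed in the world has none). Each returns a list of dicts, best first, with "conf" (0 to 1); they miss things now and then, are a little off and sometimes report something else, mostly with a low value. They report only what shows in the picture. A call takes as long as a camera call. They do not tell look-alikes from the thing itself.
- robot.recognise(camera, query): "centre" ([x, y, z] in m, in world coordinates, good to about 4 mm: the middle of the surface that is visible of it).
- robot.regions_of(camera, query): "pixels" (480x640 bool, what is visible of it).
- robot.landmark_of(camera, query): "centre" ([x, y, z] in m, in world coordinates, good to about 4 mm: a listed point, or the origin of a listed thing).
The state is a dict: "t": time; "q": joint angles; "dq": joint speeds; "joint_torque": joint torques, N m; "tool_pos": TCP position; "orientation": TCP orientation; "force": force on the tool from outside, world axes, zero at the start; "wrist_torque": the same for the moment, N m; "opening": finger opening in m; "gripper_force": force on a finger pad.
Only numpy, scipy, OpenCV 4.12 (cv2) and the standard library are available. Lean on these libraries where they do the work, as an engineer would, in place of code of your own. Each camera call takes 0.05 s, during which the arm holds its last target. There are 200 camera calls.

## Working session

There is one attempt and no reset: what is moved stays moved. The work goes in short steps, Python scripts to look and compute and a tool call to move; the robot and the scene stay as the last step left them, time stands still between calls to the robot, and variables do not carry over. Pictures are saved under pics/ and viewed, at most 16 in all, crops included, and the job is handed in when it is done.

Besides the shell and the picture viewer there is one more tool, called after "Call:" as a command line: name --argument value ..., lists and objects as JSON in quotes. play_rows: Moves the arm, as the interface text tells. Its arguments: {"type":"object","properties":{"increments":{"type":"string"},"force":{"type":"number"}},"required":["increments"]}

```bash
mkdir -p pics; cat > h.py <<'E'
import numpy as np, cv2
from plant import robot
from scipy.spatial.transform import Rotation as R
def snap(c,n):
    im=np.asarray(robot.read_camera(c)); cv2.imwrite('pics/'+n+'.png',im); return im
def proj(c,P):
    k=robot.calibration(c); f=240/np.tan(np.radians(k['vertical_fov'])/2)
    K=np.array([[f,0,k['cx']],[0,f,k['cy']],[0,0,1.]])
    return cv2.projectPoints(np.array(P,float).reshape(-1,1,3),np.array(k['rvec'],float),np.array(k['tvec'],float),K,None)[0].reshape(-1,2)
def back(c,uv,z):
    k=robot.calibration(c); f=240/np.tan(np.radians(k['vertical_fov'])/2)
    M=R.from_rotvec(k['rvec']).as_matrix(); o=-M.T@np.array(k['tvec'])
    d=M.T@np.array([(uv[0]-k['cx'])/f,(uv[1]-k['cy'])/f,1]); return o+d*(z-o[2])/d[2]
def state():
    s=robot.read_state(); return s,np.array(s['tool_pos']),R.from_rotvec(s['orientation']).as_matrix()
def go(target,yawdir=None):
    s,p,M=state(); d=M.T@(np.array(target)-p)*1000
    print('t',round(s['t'],2),'pos',p.round(4),'d',d.round(1),'y axis',M[:,1].round(3),'z',M[:,2].round(3),'q6',round(s['q'][5],2))
E
python3 - <<'E'
from h import *
a=snap('scene','s0'); b=snap('top','t0')
go([0,0,0])
for q in ['staining_tray','specimen_tray','stain_bottle_mid','buffer_bottle_mid','timer_mid','specimen_cup_mid','vial_mid','beaker']:
    for c in ['top','scene']:
        print(q,c,[(np.round(r['centre'],3).tolist(),round(r['conf'],2),proj(c,r['centre'])[0].round().tolist()) for r in robot.landmark_of(c,q)])
print({k:np.round(v,3) for k,v in robot.calibration('top').items()})
E
```

```text
t 0.1 pos [0.2404 0.5492 0.2177] d [-1.000e-01 -5.991e+02  2.187e+02] y axis [ 0.401  0.916 -0.002] z [-0.001 -0.001 -1.   ] q6 -0.09
staining_tray top [([0.412, 0.316, -0.0], 0.56, [278.0, 283.0])]
staining_tray scene [([0.415, 0.32, -0.0], 0.63, [235.0, 262.0]), ([0.563, 0.352, 0.044], 0.39, [272.0, 200.0])]
specimen_tray top [([0.461, 0.064, -0.0], 0.92, [396.0, 261.0])]
specimen_tray scene [([0.456, 0.067, 0.001], 0.93, [352.0, 313.0])]
stain_bottle_mid top [([0.631, 0.161, 0.063], 0.82, [352.0, 176.0]), ([0.46, 0.064, -0.004], 0.48, [396.0, 262.0])]
stain_bottle_mid scene [([0.631, 0.163, 0.068], 0.57, [366.0, 213.0])]
buffer_bottle_mid top [([0.649, -0.032, 0.056], 0.66, [444.0, 169.0])]
buffer_bottle_mid scene [([0.648, -0.031, 0.055], 0.55, [458.0, 257.0])]
timer_mid top [([0.596, 0.258, 0.008], 0.73, [306.0, 198.0])]
timer_mid scene [([0.602, 0.254, 0.008], 0.89, [321.0, 223.0])]
specimen_cup_mid top [([0.556, 0.354, 0.039], 0.85, [260.0, 214.0])]
specimen_cup_mid scene [([0.561, 0.352, 0.04], 0.61, [272.0, 202.0])]
vial_mid top [([0.628, 0.066, 0.022], 0.59, [395.0, 183.0]), ([0.562, 0.015, 0.025], 0.5, [420.0, 213.0])]
vial_mid scene [([0.566, 0.014, 0.024], 0.86, [412.0, 283.0])]
beaker top [([0.547, 0.445, 0.0], 0.64, [221.0, 221.0])]
beaker scene [([0.551, 0.445, 0.002], 0.94, [239.0, 200.0])]
{'vertical_fov': np.float64(52.401), 'cx': np.float64(323.705), 'cy': np.float64(230.301), 'rvec': array([ 2.138, -2.12 ,  0.142]), 'tvec': array([0.214, 0.522, 0.973])}
```

View pics/t0.png

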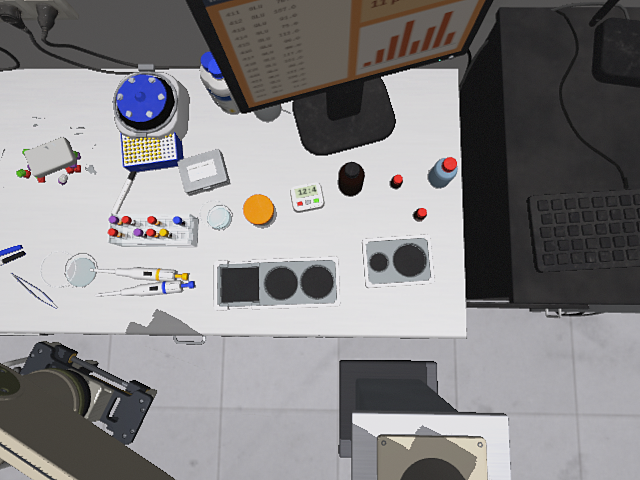

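View pics/s0.png

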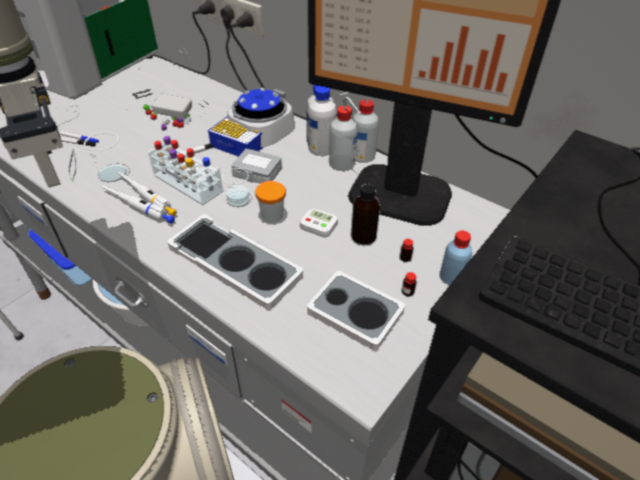

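Top view: candidate vials at (397,181) → world (0.628,0.066), 0.631 m from the base, and at (421,213) → (0.562,0.015), 0.562 m away. The first is farther, so it is the one meant. I'll confirm that in a crop and measure the wells and objects.

```bash
python3 - <<'E'
from h import *
im=cv2.imread('pics/t0.png')
cv2.imwrite('pics/c0.png',cv2.resize(im[140:320,205:470],None,fx=3,fy=3,interpolation=cv2.INTER_CUBIC)[:540,:795])
g=cv2.cvtColor(im,cv2.COLOR_BGR2GRAY)
n,l,st,ce=cv2.connectedComponentsWithStats((g<75).astype(np.uint8))
for i in range(1,n):
    x,y,w,h,a=st[i]
    if a>100 and 210<x<440 and 232<y<320: print('dark',st[i],back('top',ce[i],.02).round(4), back('top',[x+w/2-.5,y+h/2-.5],.02).round(4))
for q,z in [('timer_mid',.015),('staining_tray',.023),('specimen_tray',.023),('specimen_cup_mid',.071),('stain_bottle_mid',.06),('buffer_bottle_mid',.05),('vial_mid',.03)]:
  for c in ['top','scene']:
    r=robot.regions_of(c,q)
    for d in r[:2]:
        m=np.array(d['pixels']).astype(np.uint8)
        cs=max(cv2.findContours(m,0,2)[0],key=cv2.contourArea)
        W=np.array([back(c,p[0],z)[:2] for p in cs]).astype(np.float32)
        print(q,c,round(d['conf'],2),m.sum(),cv2.boundingRect(cs),[np.round(v,4) for v in cv2.minAreaRect(W)])
E
```

```text
dark [393 243  33  34 813] [0.4617 0.0379 0.02  ] [0.4628 0.0382 0.02  ]
dark [370 253  18  18 246] [0.4571 0.1029 0.02  ] [0.458  0.1023 0.02  ]
dark [ 221  267   38   36 1253] [0.4077 0.3939 0.02  ] [0.4072 0.3945 0.02  ]
dark [301 266  32  33 806] [0.4142 0.232  0.02  ] [0.4139 0.2324 0.02  ]
dark [265 268  32  32 801] [0.411  0.3074 0.02  ] [0.4101 0.3081 0.02  ]
timer_mid top 0.78 828 (291, 182, 33, 31) [array([0.5977, 0.2563]), array([0.0624, 0.0688]), np.float64(11.6414)]
timer_mid top 0.57 482 (206, 206, 25, 24) [array([0.5513, 0.4475]), array([0.0506, 0.0527]), np.float64(0.3663)]
staining_tray top 0.76 6159 (214, 257, 126, 54) [array([0.4111, 0.3166]), array([0.104 , 0.2624]), np.float64(2.5072)]
staining_tray scene 0.83 6018 (167, 215, 136, 96) [array([0.4076, 0.3146]), array([0.1157, 0.2757]), np.float64(2.5331)]
specimen_tray top 0.97 3412 (362, 235, 73, 53) [array([0.4604, 0.0616]), array([0.1045, 0.1464]), np.float64(4.2403)]
specimen_tray scene 0.83 4442 (307, 271, 98, 80) [array([0.4563, 0.0626]), array([0.1203, 0.149 ]), np.float64(4.6587)]
specimen_cup_mid top 0.86
[... 708 characters left out ...]
ffer_bottle_mid top 0.85 661 (428, 157, 30, 31) [array([ 0.644, -0.032]), array([0.05  , 0.0735]), np.float64(60.1621)]
buffer_bottle_mid scene 0.55 1036 (439, 230, 33, 54) [array([ 0.6554, -0.0261]), array([0.1473, 0.0474]), np.float64(16.0402)]
vial_mid top 0.58 117 (414, 209, 13, 12) [array([0.5574, 0.0149]), array([0.0237, 0.0255]), np.float64(0.3111)]
vial_mid top 0.49 134 (390, 175, 12, 14) [array([0.6289, 0.0656]), array([0.0235, 0.0288]), np.float64(89.3658)]
vial_mid scene 0.7 252 (400, 239, 14, 22) [array([0.6289, 0.0639]), array([0.0586, 0.025 ]), np.float64(31.0548)]
vial_mid scene 0.59 311 (401, 272, 16, 25) [array([0.5563, 0.0144]), array([0.0601, 0.0255]), np.float64(24.9269)]
```

View pics/c0.png

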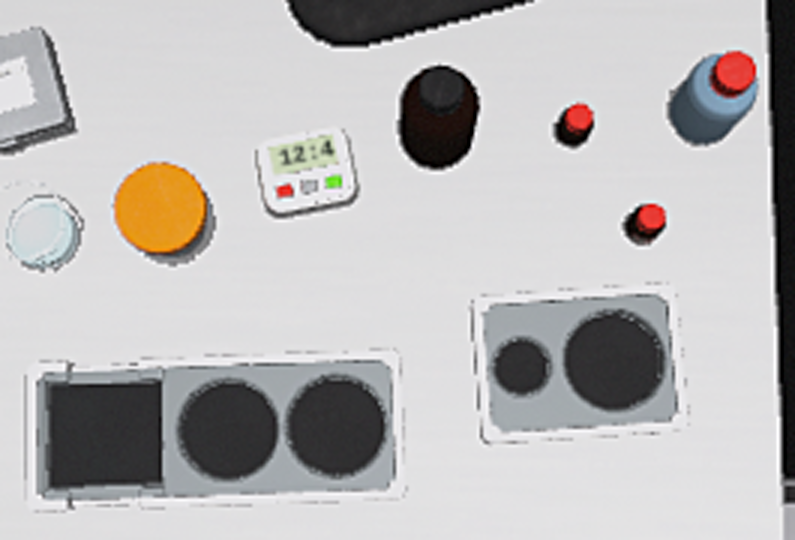

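Crop: the far vial stands right of the stain bottle at crop (575,122) = top (397,181). It is clearly farther from the base than the other one at crop (647,222), so it is the one to take. Next I'll locate the caps, the screen and the side desk for clearance.

```bash
python3 - <<'E'
from h import *
for n,uv,z in [('stain',(351.7,169.8),.129),('buf',(450,164),.112),('vial',(397.3,179.5),.048),('timer',(307,196.5),.022),('cup',(258.5,209.5),.071)]: print(n,back('top',uv,z).round(4))
def tri(a,b):
    P=[]
    for c,uv in(('top',a),('scene',b)):
        p,q=back(c,uv,0),back(c,uv,.5); P+= [(p,(q-p)/np.linalg.norm(q-p))]
    A=sum(np.eye(3)-np.outer(d,d) for p,d in P); B=sum((np.eye(3)-np.outer(d,d))@p for p,d in P); return np.linalg.solve(A,B)
print('screen L',tri((243,110),(310,85)).round(3)); print('desk corner',tri((510,270),(435,318)).round(3))
print('screen edge z=.27',back('top',(243,110),.27),back('top',(440,70),.27))
E
```

```text
stain [0.626  0.1625 0.129 ]
buf [ 0.6433 -0.0317  0.112 ]
vial [0.6285 0.0641 0.048 ]
timer [0.597  0.2551 0.022 ]
cup [0.558  0.3511 0.071 ]
screen L [0.695 0.356 0.251]
desk corner [ 0.421 -0.105  0.174]
screen edge z=.27 [0.68889655 0.3504664  0.27      ] [0.76035496 0.01820631 0.27      ]
```

```bash
python3 - <<'E'
from h import *
go([.629,.162,.17])
E
```

```text
t 1.6 pos [0.2407 0.5496 0.2187] d [-511.2 -199.3   48.6] y axis [0.401 0.916 0.   ] z [-0.  0. -1.] q6 -0.09
```

Call:
play_rows --increments "-256 -100 10 -12 -1;-511 -199 48 -23.6 -1;-511 -199 48 -23.6 -1;-511 -199 48 -23.6 -1;-511 -199 48 -23.6 -1;-511 -199 48 -23.6 -1;-511 -199 48 -23.6 -1;-511 -199 48 -23.6 -1;-511 -199 48 -23.6 -1;-511 -199 48 -23.6 -1;-511 -199 48 -23.6 -1;-511 -199 48 -23.6 -1;-511 -199 48 -23.6 -1;-511 -199 48 -23.6 -1;-511 -199 48 -23.6 -1;-511 -199 48 -23.6 -1" --force 20

```text
t: 3.2
tool_pos: [0.6283, 0.1638, 0.1711]
orientation: [-0.002, 3.141, 0.0]
force: [-1.1, -0.9, -0.2]
opening: 0.093
gripper_force: 0.0
```

```bash
python3 - <<'E'
from h import *
go([.629,.162,.056]); snap('wrist','w1')
for q in ['stain_bottle_mid','vial_mid','timer_mid']:
    print(q,[(np.round(r['centre'],4).tolist(),round(r['conf'],2)) for r in robot.landmark_of('wrist',q)])
E
```

```text
t 3.2 pos [0.6283 0.1638 0.1711] d [ -0.7  -1.8 115.1] y axis [-0.001  1.     0.   ] z [ 0.  0. -1.] q6 -1.4
stain_bottle_mid []
vial_mid [([0.6311, 0.0628, 0.0195], 0.79), ([0.5608, 0.0164, 0.0239], 0.73)]
timer_mid [([0.6002, 0.2565, 0.0096], 0.72)]
```

View pics/w1.png

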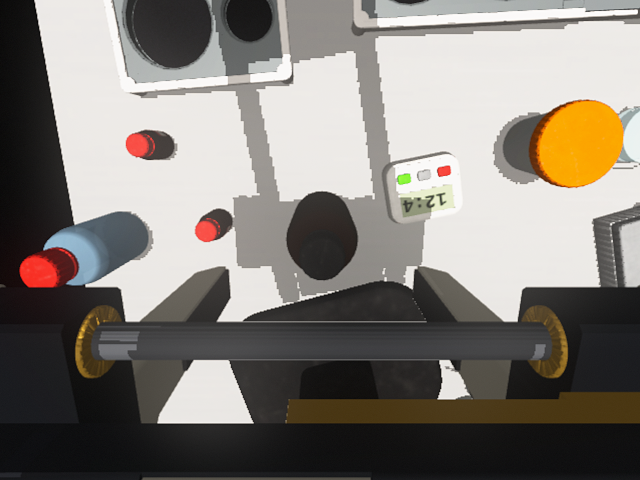

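The wrist view shows the stain bottle centred between the fingers at (322,235), with the vial (210,228) and timer (424,188) clear of them. I'll go down and grip.

Call:
play_rows --increments "-1 -2 40 0 -1;-1 -2 80 0 -1;-1 -2 105 0 -1;-1 -2 115 0 -1;-1 -2 115 0 -1;-1 -2 115 0 1;-1 -2 115 0 1;-1 -2 115 0 1;-1 -2 115 0 1;-1 -2 115 0 1;-1 -2 115 0 1;-1 -2 115 0 1;-1 -2 115 0 1" --force 20

```text
t: 4.7
tool_pos: [0.6304, 0.1608, 0.0563]
orientation: [0.001, 3.14, 0.001]
force: [-0.2, 3.0, 4.8]
opening: 0.054
gripper_force: 20.0
```

```bash
python3 - <<'E'
from h import *
go([.52,.162,.14]); go([.4145,.2319,.14])
E
```

```text
t 4.7 pos [0.6304 0.1608 0.0563] d [110.3   1.2 -83.8] y axis [0.001 1.    0.001] z [ 0.001  0.001 -1.   ] q6 -1.4
t 4.7 pos [0.6304 0.1608 0.0563] d [215.8  71.  -83.9] y axis [0.001 1.    0.001] z [ 0.001  0.001 -1.   ] q6 -1.4
```

Call:
play_rows --increments "0 0 -15 0 1;0 0 -45 0 1;15 0 -70 0 1;50 0 -84 0 1;90 10 -84 8 1;130 30 -84 16 1;170 50 -84 24 1;200 65 -84 32 1;216 71 -84 40 1;216 71 -84 48 1;216 71 -84 56 1;216 71 -84 64 1;216 71 -84 72 1;216 71 -84 80 1;216 71 -84 87.6 1;216 71 -84 87.6 1;216 71 -84 87.6 1"

```text
t: 6.4
tool_pos: [0.4139, 0.2312, 0.1398]
orientation: [2.171, 2.27, -0.001]
force: [-0.1, 0.1, -1.9]
opening: 0.0537
gripper_force: 20.0
```

```bash
python3 - <<'E'
from h import *
go([.4145,.2319,.066]); snap('wrist','w2'); snap('top','t2'); snap('scene','s2')
for c in ['wrist','top','scene']:
  for q in ['stain_bottle_mid','staining_tray']:
    print(c,q,[(np.round(r['centre'],4).tolist(),round(r['conf'],2)) for r in robot.landmark_of(c,q)])
E
```

```text
t 6.4 pos [0.4139 0.2312 0.1398] d [ 0.7  0.7 73.8] y axis [ 0.999  0.045 -0.   ] z [-0.    -0.001 -1.   ] q6 0.36
wrist stain_bottle_mid []
wrist staining_tray [([0.4142, 0.3167, -0.0033], 0.87)]
top stain_bottle_mid []
top staining_tray [([0.6292, 0.0633, 0.0247], 0.34)]
scene stain_bottle_mid [([0.4144, 0.2316, 0.1497], 0.76)]
scene staining_tray [([0.4159, 0.3173, -0.0015], 0.88)]
```

View pics/w2.png

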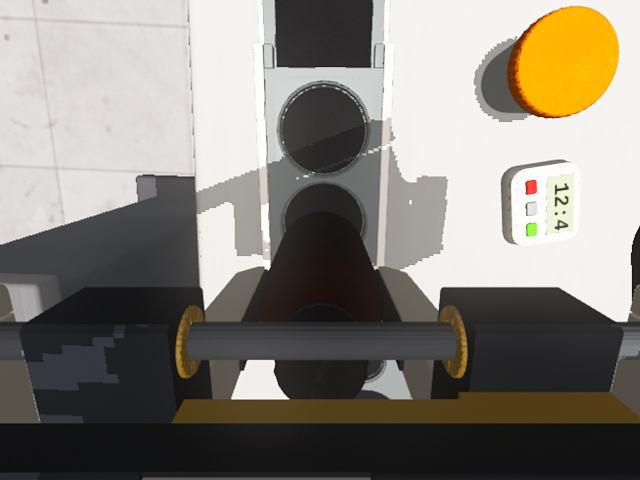

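```bash
python3 - <<'E'
from h import *
im=cv2.imread('pics/w2.png');g=cv2.cvtColor(im,6)
m=(g<75).astype(np.uint8); m[250:]=0
n,l,st,ce=cv2.connectedComponentsWithStats(m)
for i in range(1,n):
    x,y,w,h,a=st[i]
    if a>1500 and 240<x<400: print(st[i],back('wrist',ce[i],.02).round(4),back('wrist',[x+w/2-.5,y+h/2-.5],.02).round(4))
print(proj('wrist',[[.4145,.2319,.02],[.4113,.3078,.02],[.4145,.2319,.084],[.4145,.2319,.12]]).round())
E
```

```text
[ 275    0   98   67 6391] [0.4103 0.3792 0.02  ] [0.4105 0.379  0.02  ]
[ 282   84   86   90 5740] [0.4136 0.3116 0.02  ] [0.4141 0.3123 0.02  ]
[ 278  183   88   67 4670] [0.416  0.2397 0.02  ] [0.4147 0.243  0.02  ]
[[321. 229.]
 [321. 134.]
 [321. 252.]
 [321. 271.]]
```

Call:
play_rows --increments "2 2 30 0 1;2 2 55 0 1;2 2 66 0 1;2 2 71 0 1;2 2 73 0 1;2 2 74 0 1;2 2 74.5 0 1;2 2 75 0 1;2 2 75 0 1;2 2 75 0 1"

```text
t: 7.85
tool_pos: [0.4161, 0.2337, 0.0649]
orientation: [2.175, 2.266, 0.001]
force: [0.5, 0.6, -3.0]
opening: 0.0536
gripper_force: 20.0
```

Call:
play_rows --increments "0 0 0.5 0 1;0 0 1 0 1;0 0 1 0 1;0 0 1 0 1"

```text
t: 8.25
tool_pos: [0.4161, 0.2337, 0.0641]
orientation: [2.175, 2.266, 0.001]
force: [-1.9, -0.4, 5.6]
opening: 0.0541
gripper_force: 20.0
```

Call:
play_rows --increments "0 0 0 0 0.3;0 0 0 0 0;0 0 0 0 -1;0 0 0 0 -1;0 0 0 0 -1;0 0 0 0 -1;0 0 -20 0 -1;0 0 -60 0 -1;0 0 -105 0 -1;0 0 -105 0 -1"

```text
t: 9.25
tool_pos: [0.4197, 0.2353, 0.1758]
orientation: [2.172, 2.263, 0.016]
force: [0.2, 0.2, 0.5]
opening: 0.0928
gripper_force: 0.0
```

```bash
python3 - <<'E'
from h import *
go([.6465,-.0315,.16]); go([.6465,-.0315,.041])
for q in ['stain_bottle_mid']:
  for c in ['wrist','scene','top']:
    if c!='wrist': snap(c,'a_'+c)
    else: snap(c,'w3')
    print(c,[(np.round(r['centre'],4).tolist(),round(r['conf'],2)) for r in robot.landmark_of(c,q)])
E
```

```text
t 9.25 pos [0.4197 0.2353 0.1758] d [-275.9  215.5   16.9] y axis [0.999 0.041 0.01 ] z [ 0.01   0.004 -1.   ] q6 0.36
t 9.25 pos [0.4197 0.2353 0.1758] d [-276.4  214.3  135.9] y axis [0.999 0.041 0.01 ] z [ 0.01   0.004 -1.   ] q6 0.36
wrist []
scene [([0.4124, 0.2318, 0.0732], 0.97)]
top []
```

Call:
play_rows --increments "-40 31 0 0 -1;-80 62 0 0 -1;-120 93 0 0 -1;-160 124 0 0 -1;-200 155 5 0 -1;-240 186 10 0 -1;-265 210 15 0 -1;-274 219 25 0 -1;-274 219 32 0 -1;-274 219 32 0 -1;-274 219 32 0 -1"

```text
t: 10.65
tool_pos: [0.6448, -0.0301, 0.1359]
orientation: [-2.173, -2.266, 0.001]
force: [-0.4, 0.1, 0.6]
opening: 0.0925
gripper_force: 0.0
```

```bash
python3 - <<'E'
from h import *
go([.6465,-.0315,.041])
c='wrist'; snap(c,'w4')
for q in ['buffer_bottle_mid','vial_mid']:
    print(c,q,[(np.round(r['centre'],4).tolist(),round(r['conf'],2)) for r in robot.landmark_of(c,q)])
E
```

```text
t 10.65 pos [ 0.6448 -0.0301  0.1359] d [-1.6  1.8 94.9] y axis [ 0.999  0.042 -0.002] z [-0.002  0.    -1.   ] q6 -0.17
wrist buffer_bottle_mid [([0.6466, -0.0256, 0.0535], 0.95)]
wrist vial_mid [([0.6326, 0.0669, 0.0199], 0.95)]
```

View pics/w4.png

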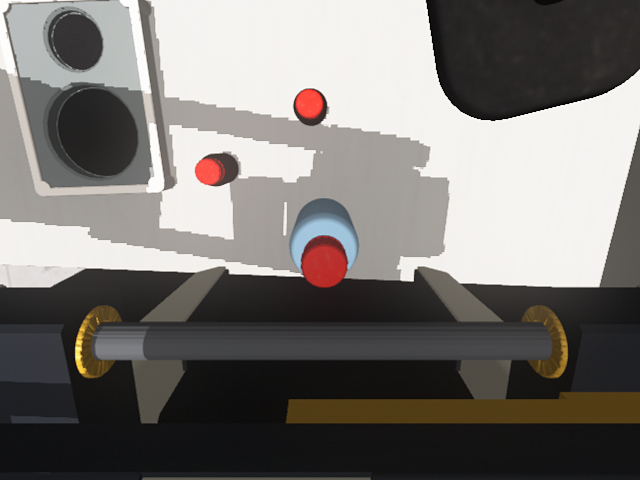

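The wrist view shows the buffer bottle centred at (323,250), and both vials are clear of the fingers. I'll descend and grip.

Call:
play_rows --increments "0 2 30 0 -1;0 2 60 0 -1;0 2 85 0 -1;0 2 95 0 -1;0 2 95 0 -1;0 2 95 0 1;0 2 95 0 1;0 2 95 0 1;0 2 95 0 1;0 2 95 0 1;0 2 95 0 1;0 2 95 0 1;0 2 95 0 1;0 2 95 0 1" --force 15

```text
t: 12.2
tool_pos: [0.6479, -0.0311, 0.0418]
orientation: [-2.175, -2.266, 0.0]
force: [-2.3, -1.1, 3.9]
opening: 0.0479
gripper_force: 15.0
```

```bash
python3 - <<'E'
from h import *
go([.54,-.02,.135]); go([.53,.309,.135]);go([.413,.309,.135])
E
```

```text
t 12.2 pos [ 0.6479 -0.0311  0.0418] d [  15.6 -107.4  -93.2] y axis [ 0.999  0.041 -0.   ] z [-0. -0. -1.] q6 -0.17
t 12.2 pos [ 0.6479 -0.0311  0.0418] d [ 344.7 -103.9  -93.2] y axis [ 0.999  0.041 -0.   ] z [-0. -0. -1.] q6 -0.17
t 12.2 pos [ 0.6479 -0.0311  0.0418] d [ 349.5 -220.8  -93.2] y axis [ 0.999  0.041 -0.   ] z [-0. -0. -1.] q6 -0.17
```

Call:
play_rows --increments "0 0 -20 0 1;0 0 -55 0 1;0 -30 -85 0 1;10 -70 -94 0 1;50 -100 -94 0 1;95 -104 -94 0 1;140 -104 -94 0 1;185 -104 -94 0 1;230 -104 -94 0 1;275 -104 -94 0 1;315 -104 -94 0 1;345 -120 -94 0 1;350 -160 -94 0 1;350 -200 -94 0 1;350 -221 -94 0 1;350 -221 -94 0 1;350 -221 -94 0 1"

```text
t: 13.9
tool_pos: [0.4129, 0.3097, 0.1357]
orientation: [2.174, 2.267, 0.001]
force: [0.4, 0.2, -1.5]
opening: 0.0477
gripper_force: 15.0
```

```bash
python3 - <<'E'
from h import *
go([.413,.309,.05]); 
for c in ['wrist','scene']:
  snap(c,'w5'+c)
  for q in ['stain_bottle_mid','buffer_bottle_mid','staining_tray']:
    print(c,q,[(np.round(r['centre'],4).tolist(),round(r['conf'],2)) for r in robot.landmark_of(c,q)])
im=cv2.imread('pics/w5wrist.png');g=cv2.cvtColor(im,6)
m=(g<75).astype(np.uint8); m[250:]=0
n,l,st,ce=cv2.connectedComponentsWithStats(m)
for i in range(1,n):
    x,y,w,h,a=st[i]
    if a>1500 and 220<x<400: print(st[i],back('wrist',ce[i],.02).round(4),back('wrist',ce[i],.014).round(4))
E
```

```text
t 13.9 pos [0.4129 0.3097 0.1357] d [-0.7  0.  85.7] y axis [0.999 0.042 0.001] z [ 0.001  0.    -1.   ] q6 0.5
wrist stain_bottle_mid []
wrist buffer_bottle_mid []
wrist staining_tray [([0.414, 0.3172, -0.0027], 0.56)]
scene stain_bottle_mid [([0.4154, 0.2307, 0.073], 0.89)]
scene buffer_bottle_mid [([0.4177, 0.3085, 0.1461], 0.79)]
scene staining_tray [([0.4127, 0.3189, -0.0002], 0.84)]
[ 273   64   95  108 9752] [0.4093 0.3981 0.02  ] [0.4093 0.3985 0.014 ]
[ 281  187   82   61 2976] [0.4147 0.3241 0.02  ] [0.4147 0.3229 0.014 ]
```

View pics/w5wrist.png

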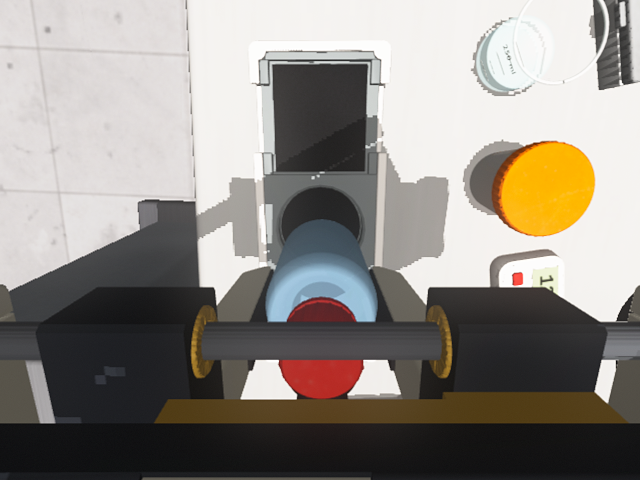

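The buffer bottle hangs upright over the middle well: well centre about (321,215), bottle at (322,265). I'll lower it.

Call:
play_rows --increments "0 0 30 0 1;0 0 60 0 1;0 0 76 0 1;0 0 82 0 1;0 0 84 0 1;0 0 85 0 1;0 0 85.5 0 1;0 0 86 0 1;0 0 86.3 0 1;0 0 86.3 0 1"

```text
t: 15.3
tool_pos: [0.413, 0.3097, 0.0497]
orientation: [2.175, 2.266, 0.001]
force: [0.8, 0.6, 1.6]
opening: 0.0478
gripper_force: 15.0
```

Call:
play_rows --increments "0 0 0.3 0 1;0 0 0 0 0.4;0 0 0 0 0;0 0 0 0 -1;0 0 0 0 -1;0 0 0 0 -1;0 0 0 0 -1;0 0 -20 0 -1;0 0 -60 0 -1;0 0 -100 0 -1;0 0 -100 0 -1;0 0 -100 0 -1"

```text
t: 16.5
tool_pos: [0.4137, 0.3101, 0.1506]
orientation: [2.175, 2.266, 0.004]
force: [-0.5, -0.9, -0.6]
opening: 0.0929
gripper_force: 0.0
```

```bash
python3 - <<'E'
from h import *
go([.598,.256,.12])
for c in ['wrist','scene','top']:
  snap(c,'w6'+c)
  for q in ['buffer_bottle_mid','timer_mid']:
    print(c,q,[(np.round(r['centre'],4).tolist(),round(r['conf'],2)) for r in robot.landmark_of(c,q)])
E
```

```text
t 16.5 pos [0.4137 0.3101 0.1506] d [-61.6 181.9  31. ] y axis [0.999 0.041 0.003] z [ 0.002  0.001 -1.   ] q6 0.5
wrist buffer_bottle_mid [([0.412, 0.3145, 0.0632], 0.92)]
wrist timer_mid [([0.5986, 0.2571, 0.0099], 0.71)]
scene buffer_bottle_mid [([0.416, 0.3107, 0.062], 0.94)]
scene timer_mid [([0.6003, 0.2547, 0.008], 0.8)]
top buffer_bottle_mid [([0.4156, 0.3114, 0.0643], 0.4)]
top timer_mid [([0.5964, 0.2572, 0.0118], 0.76)]
```

Call:
play_rows --increments "-15 45 0 -5 -1;-31 91 0 -9.2 -1;-46 136 0 -9.2 -1;-62 182 20 -9.2 -1;-62 182 60 -9.2 -1;-62 182 70 -9.2 -1;-62 182 70 -9.2 -1;-62 182 70 -9.2 -1"

```text
t: 17.75
tool_pos: [0.5967, 0.2557, 0.0804]
orientation: [1.986, 2.435, 0.0]
force: [0.5, 0.8, 0.3]
opening: 0.0927
gripper_force: 0.0
```

```bash
python3 - <<'E'
from h import *
go([.598,.256,.003])
snap('wrist','w7'); r=robot.regions_of('wrist','timer_mid')
for d in r[:2]:
    m=np.array(d['pixels']).astype(np.uint8); cs=max(cv2.findContours(m,0,2)[0],key=cv2.contourArea)
    W=np.array([back('wrist',p[0],.018)[:2] for p in cs]).astype(np.float32)
    print(round(d['conf'],2),[np.round(v,4) for v in cv2.minAreaRect(W)])
E
```

```text
t 17.75 pos [0.5967 0.2557 0.0804] d [-0.   1.3 77.4] y axis [0.98  0.201 0.   ] z [ 0.  0. -1.] q6 0.12
0.86 [array([0.6017, 0.2622]), array([0.0562, 0.068 ]), np.float64(11.5174)]
```

View pics/w7.png

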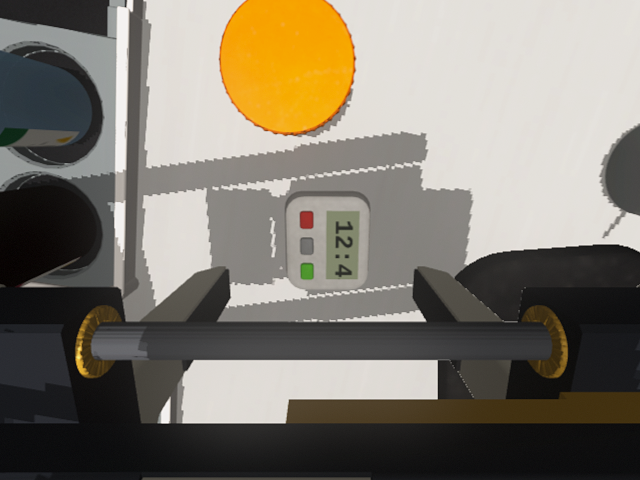

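The timer lies at (327,242), squarely between the fingers and aligned with them. I'll descend to grip its sides.

Call:
play_rows --increments "1 2 30 0 -1;1 2 60 0 -1;1 2 73 0 -1;1 2 77 0 -1;1 2 77 0 -1;1 2 77 0 1;1 2 77 0 1;1 2 77 0 1;1 2 77 0 1;1 2 77 0 1;1 2 77 0 1;1 2 77 0 1;1 2 77 0 1;1 2 77 0 1" --force 12

```text
t: 19.25
tool_pos: [0.5992, 0.2565, 0.0027]
orientation: [1.987, 2.433, 0.001]
force: [-0.6, 0.5, 4.3]
opening: 0.0588
gripper_force: 12.1
```

```bash
python3 - <<'E'
from h import *
go([.4097,.3957,.06])
E
```

```text
t 19.25 pos [0.5992 0.2565 0.0027] d [ 174.3 -157.8  -57.4] y axis [0.98  0.2   0.001] z [ 0.001  0.    -1.   ] q6 0.12
```

Call:
play_rows --increments "0 0 -15 0 1;0 0 -50 0 1;0 -35 -75 0 1;15 -75 -105 0 1;50 -100 -135 0 1;90 -120 -145 3 1;130 -140 -145 7 1;165 -155 -145 9.2 1;174 -158 -145 9.2 1;174 -158 -145 9.2 1;174 -158 -110 9.2 1;174 -158 -75 9.2 1;174 -158 -57 9.2 1;174 -158 -57 9.2 1;174 -158 -57 9.2 1"

```text
t: 20.75
tool_pos: [0.4101, 0.3943, 0.0597]
orientation: [2.176, 2.265, -0.001]
force: [0.2, -0.1, 0.3]
opening: 0.0587
gripper_force: 12.0
```

```bash
python3 - <<'E'
from h import *
go([.4097,.3957,.0167])
snap('wrist','w8')
for c in ['scene']:
  snap(c,'w8'+c)
  for q in ['timer_mid']:
    print(c,q,[(np.round(r['centre'],4).tolist(),round(r['conf'],2)) for r in robot.landmark_of(c,q)])
E
```

```text
t 20.75 pos [0.4101 0.3943 0.0597] d [ 1.5 -0.4 43. ] y axis [ 0.999  0.04  -0.   ] z [-0.    -0.001 -1.   ] q6 0.64
scene timer_mid [([0.4121, 0.3936, 0.07], 0.83)]
```

View pics/w8.png

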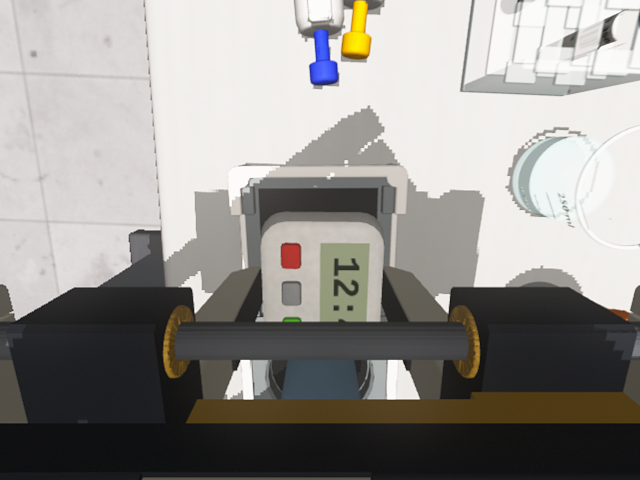

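The timer is squarely over its recess (timer centre column 322, recess 319), so I'll lower it.

Call:
play_rows --increments "1 -1 20 0 1;1 -1 35 0 1;1 -1 39 0 1;1 -1 41 0 1;1 -1 42 0 1;1 -1 42.5 0 1;1 -1 43 0 1;1 -1 43 0 1"

```text
t: 21.7
tool_pos: [0.4085, 0.3964, 0.0167]
orientation: [2.175, 2.266, 0.001]
force: [-0.2, 0.2, 0.3]
opening: 0.0588
gripper_force: 12.0
```

Call:
play_rows --increments "0 0 0.3 0 1;0 0 0.6 0 1;0 0 0.9 0 1;0 0 0.9 0 1"

```text
t: 22.1
tool_pos: [0.4085, 0.3965, 0.0166]
orientation: [2.175, 2.267, 0.001]
force: [-2.9, -3.5, 9.1]
opening: 0.059
gripper_force: 12.2
```

Call:
play_rows --increments "0 0 0.3 0 1;0 0 0 0 -0.4;0 0 0 0 -0.6;0 0 0 0 -0.6;0 0 0 0 -0.6;0 0 -10 0 -0.6;0 0 -40 0 -1;0 0 -80 0 -1;0 0 -120 0 -1;0 0 -120 0 -1;0 0 -120 0 -1"

```text
t: 23.2
tool_pos: [0.4092, 0.397, 0.1376]
orientation: [2.175, 2.266, 0.006]
force: [-0.2, 0.7, -1.1]
opening: 0.0927
gripper_force: 0.0
```

```bash
python3 - <<'E'
from h import *
go([.558,.352,.12])
for c in ['scene','top','wrist']:
  im=snap(c,'w9'+c)
  for q in ['timer_mid','specimen_cup_mid']:
    print(c,q,[(np.round(r['centre'],4).tolist(),round(r['conf'],2)) for r in robot.landmark_of(c,q)])
E
```

```text
t 23.2 pos [0.4092 0.397  0.1376] d [-51.1 146.7  17.9] y axis [0.999 0.041 0.003] z [ 0.003  0.002 -1.   ] q6 0.64
scene timer_mid [([0.4141, 0.2327, 0.0742], 0.64), ([0.406, 0.3909, 0.0233], 0.6), ([0.5514, 0.448, -0.0034], 0.58)]
scene specimen_cup_mid [([0.5642, 0.3532, 0.0407], 0.82)]
top timer_mid [([0.4073, 0.3981, 0.0224], 0.6), ([0.4203, 0.2328, 0.0703], 0.37)]
top specimen_cup_mid [([0.5594, 0.3537, 0.0376], 0.86), ([0.6283, 0.0665, 0.0255], 0.31)]
wrist timer_mid [([0.4078, 0.394, 0.0248], 0.68)]
wrist specimen_cup_mid [([0.5631, 0.353, 0.0369], 0.76)]
```

View pics/w9wrist.png

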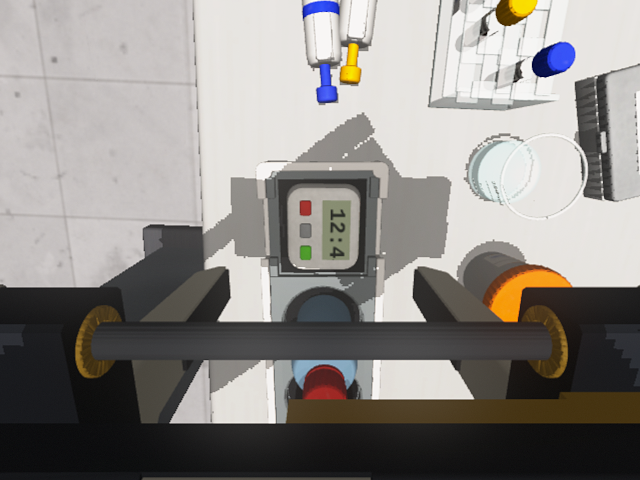

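The timer lies flat in its recess at (322,226). On to the cup.

Call:
play_rows --increments "-16 50 0 0 -1;-33 100 0 0 -1;-50 150 10 0 -1;-50 150 30 0 -1;-50 150 30 0 -1;-50 150 30 0 -1"

```text
t: 24.25
tool_pos: [0.5591, 0.3521, 0.1044]
orientation: [-2.175, -2.265, 0.004]
force: [0.3, -0.1, 0.5]
opening: 0.093
gripper_force: 0.0
```

```bash
python3 - <<'E'
from h import *
go([.5605,.3525,.0455])
snap('wrist','w10')
for c in ['wrist']:
  for q in ['specimen_cup_mid']:
    print(c,q,[(np.round(r['centre'],4).tolist(),round(r['conf'],2)) for r in robot.landmark_of(c,q)])
print(proj('wrist',[[.5605,.3525,.071]]))
E
```

```text
t 24.25 pos [0.5591 0.3521 0.1044] d [ 0.4  1.6 58.9] y axis [ 0.999  0.041 -0.003] z [-0.003 -0.001 -1.   ] q6 0.44
wrist specimen_cup_mid []
[[321.26388066 263.64894078]]
```

View pics/w10.png

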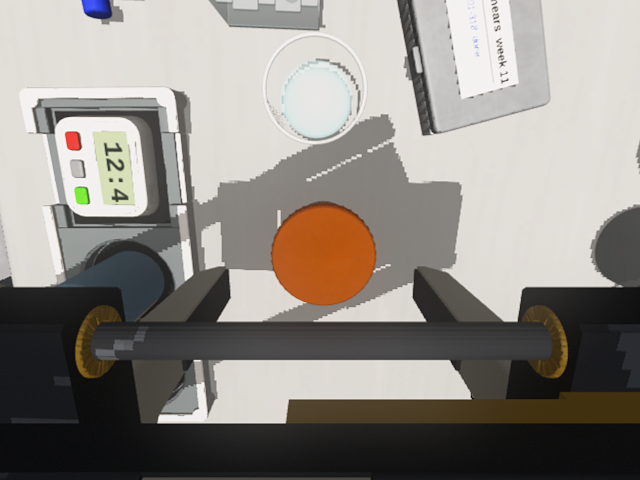

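The lid is centred between the fingers at (323,254). I'll descend to grip it.

Call:
play_rows --increments "1.5 2 25 0 -1;1.5 2 45 0 -1;1.5 2 55 0 -1;1.5 2 59 0 -1;1.5 2 59 0 -1;1.5 2 59 0 1;1.5 2 59 0 1;1.5 2 59 0 1;1.5 2 59 0 1;1.5 2 59 0 1;1.5 2 59 0 1;1.5 2 59 0 1;1.5 2 59 0 1" --force 10

```text
t: 25.65
tool_pos: [0.5624, 0.3542, 0.0468]
orientation: [2.175, 2.266, 0.001]
force: [-0.3, -0.4, 3.6]
opening: 0.0635
gripper_force: 10.0
```

```bash
python3 - <<'E'
from h import *
go([.463,.0385,.125])
for c in ['scene','top']:
  im=snap(c,'w11'+c); print(c,[(np.round(r['centre'],4).tolist(),round(r['conf'],2)) for r in robot.landmark_of(c,'specimen_tray')])
E
```

```text
t 25.65 pos [0.5624 0.3542 0.0468] d [-311.3 -112.2  -78.3] y axis [0.999 0.041 0.   ] z [ 0.  0. -1.] q6 0.44
scene [([0.4585, 0.0673, 0.003], 0.81)]
top [([0.4581, 0.063, -0.0009], 0.61)]
```

Call:
play_rows --increments "0 0 -15 0 1;0 0 -45 0 1;-15 -3 -75 0 1;-50 -10 -79 0 1;-95 -20 -79 0 1;-140 -35 -79 0 1;-185 -50 -79 0 1;-230 -70 -79 0 1;-270 -90 -79 0 1;-300 -105 -79 0 1;-310 -112 -79 0 1;-310 -112 -79 0 1;-310 -112 -79 0 1"

```text
t: 27.15
tool_pos: [0.4635, 0.0404, 0.126]
orientation: [2.176, 2.266, 0.002]
force: [-0.1, 0.5, 0.1]
opening: 0.0627
gripper_force: 10.0
```

```bash
python3 - <<'E'
from h import *
go([.463,.0395,.0548])
im=snap('wrist','w12'); print([(np.round(r['centre'],4).tolist(),round(r['conf'],2)) for r in robot.landmark_of('wrist','specimen_tray')])
snap('scene','s12'); print([(np.round(r['centre'],4).tolist(),round(r['conf'],2)) for r in robot.landmark_of('scene','specimen_cup_mid')])
E
```

```text
t 27.15 pos [0.4635 0.0404 0.126 ] d [-0.9 -0.6 71.2] y axis [0.999 0.041 0.001] z [ 0.001  0.001 -1.   ] q6 -0.06
[([0.4624, 0.0633, -0.0027], 0.87)]
[([0.4673, 0.0387, 0.119], 0.75), ([0.6317, 0.0669, 0.0225], 0.64)]
```

View pics/w12.png

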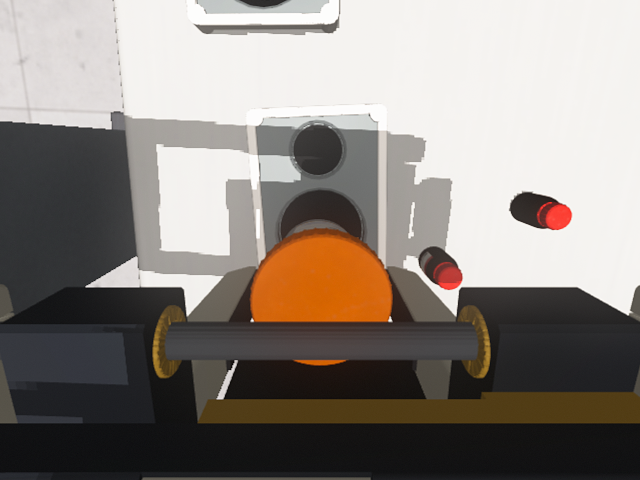

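The cup hangs over the large well (well column 320, cup column 321). The near vial at (440,270) is clear, so I'll lower the cup.

Call:
play_rows --increments "-1 0 30 0 1;-1 0 52 0 1;-1 0 63 0 1;-1 0 67 0 1;-1 0 69 0 1;-1 0 70 0 1;-1 0 70.5 0 1;-1 0 71 0 1;-1 0 71.4 0 1;-1 0 71.4 0 1;-1 0 71.4 0 1"

```text
t: 28.45
tool_pos: [0.4635, 0.0386, 0.0547]
orientation: [2.175, 2.266, 0.001]
force: [-1.7, -0.4, 4.4]
opening: 0.0627
gripper_force: 10.0
```

Call:
play_rows --increments "0 0 0 0 -0.4;0 0 0 0 -0.7;0 0 0 0 -0.8;0 0 0 0 -0.8;0 0 0 0 -0.8;0 0 -10 0 -0.8;0 0 -35 0 -0.8;0 0 -65 0 -0.8;0 0 -65 0 -0.8;0 0 -65 0 -0.8"

```text
t: 29.45
tool_pos: [0.4639, 0.0387, 0.1204]
orientation: [2.174, 2.265, 0.003]
force: [0.8, 0.2, 0.2]
opening: 0.0836
gripper_force: 0.0
```

```bash
python3 - <<'E'
from h import *
go([.630,.0655,.09])
for c in ['scene','wrist']:
  im=snap(c,'w13'+c)
  for q in ['specimen_cup_mid','vial_mid']: print(c,q,[(np.round(r['centre'],4).tolist(),round(r['conf'],2)) for r in robot.landmark_of(c,q)])
E
```

```text
t 29.45 pos [0.4639 0.0387 0.1204] d [ 20.  167.   30.8] y axis [0.999 0.041 0.003] z [ 0.003 -0.    -1.   ] q6 -0.07
scene specimen_cup_mid [([0.4661, 0.0386, 0.0489], 0.86)]
scene vial_mid [([0.6343, 0.0667, 0.0231], 0.85), ([0.5612, 0.0172, 0.0247], 0.63)]
wrist specimen_cup_mid []
wrist vial_mid [([0.6324, 0.0662, 0.0228], 0.88), ([0.5605, 0.0162, 0.024], 0.86)]
```

Call:
play_rows --increments "5 45 0 0 -0.6;10 90 0 0 -0.4;16 135 10 0 -0.4;20 167 25 0 -0.4;20 167 35 0 -0.4;20 167 35 0 -0.4;20 167 35 0 -0.4"

```text
t: 30.45
tool_pos: [0.6278, 0.0654, 0.0835]
orientation: [-2.175, -2.266, 0.002]
force: [0.5, 0.3, 0.3]
opening: 0.0653
gripper_force: 0.0
```

```bash
python3 - <<'E'
from h import *
go([.631,.0655,.017])
snap('wrist','w14'); print([(np.round(r['centre'],4).tolist(),round(r['conf'],2)) for r in robot.landmark_of('wrist','vial_mid')],proj('wrist',[.631,.0655,.048]))
E
```

```text
t 30.45 pos [0.6278 0.0654 0.0835] d [-0.   3.4 66.5] y axis [ 0.999  0.041 -0.002] z [-0.002 -0.    -1.   ] q6 -0.02
[([0.6331, 0.0658, 0.0218], 0.83)] [[323.42027561 261.31104658]]
```

View pics/w14.png

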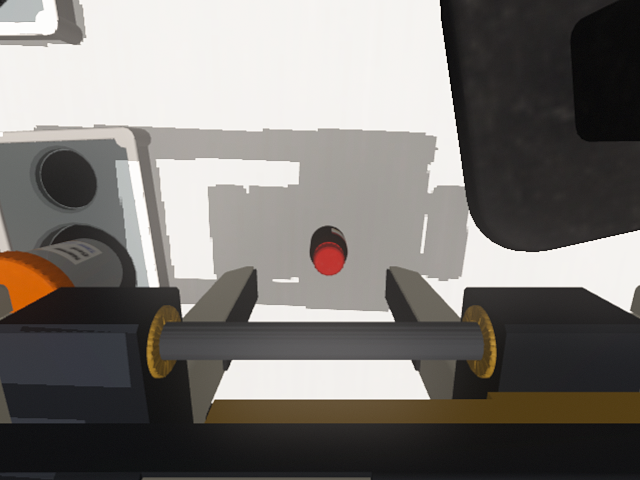

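The target vial is at (329,255), slightly to the right of the finger centre at 322. I'll shift 4.5 mm and descend.

Call:
play_rows --increments "0.5 4.5 25 0 -0.4;0.5 4.5 50 0 -0.4;0.5 4.5 63 0 -0.4;0.5 4.5 66.5 0 -0.4;0.5 4.5 66.5 0 -0.4;0.5 4.5 66.5 0 1;0.5 4.5 66.5 0 1;0.5 4.5 66.5 0 1;0.5 4.5 66.5 0 1;0.5 4.5 66.5 0 1;0.5 4.5 66.5 0 1;0.5 4.5 66.5 0 1;0.5 4.5 66.5 0 1;0.5 4.5 66.5 0 1" --force 8

```text
t: 31.95
tool_pos: [0.6335, 0.0662, 0.0177]
orientation: [2.175, 2.266, 0.0]
force: [-0.4, 0.2, 1.0]
opening: 0.0246
gripper_force: 8.0
```

```bash
python3 - <<'E'
from h import *
go([.4585,.105,.105])
E
```

```text
t 31.95 pos [0.6335 0.0662 0.0177] d [  45.9 -173.3  -87.4] y axis [0.999 0.041 0.   ] z [ 0.  0. -1.] q6 -0.02
```

Call:
play_rows --increments "0 0 -15 0 1;0 0 -45 0 1;5 -20 -75 0 1;20 -55 -87 0 1;35 -95 -87 0 1;45 -135 -87 0 1;45.5 -165 -87 0 1;45.5 -173 -87 0 1;45.5 -173 -60 0 1;45.5 -173 -50 0 1;45.5 -173 -50 0 1;45.5 -173 -50 0 1"

```text
t: 33.15
tool_pos: [0.4593, 0.1045, 0.068]
orientation: [-2.176, -2.266, 0.0]
force: [-1.0, -0.4, -0.4]
opening: 0.025
gripper_force: 8.0
```

```bash
python3 - <<'E'
from h import *
go([.4585,.1045,.0317])
snap('wrist','w15'); print([(np.round(r['centre'],4).tolist(),round(r['conf'],2)) for r in robot.landmark_of('wrist','specimen_tray')])
print(proj('wrist',[[.4585,.1045,.02],[.4585,.1045,.05]]))
E
```

```text
t 33.15 pos [0.4593 0.1045 0.068 ] d [ 0.1 -0.8 36.3] y axis [ 0.999  0.041 -0.   ] z [-0. -0. -1.] q6 0.07
[]
[[317.74341102 255.64919915]
 [317.33454468 272.26936297]]
```

View pics/w15.png

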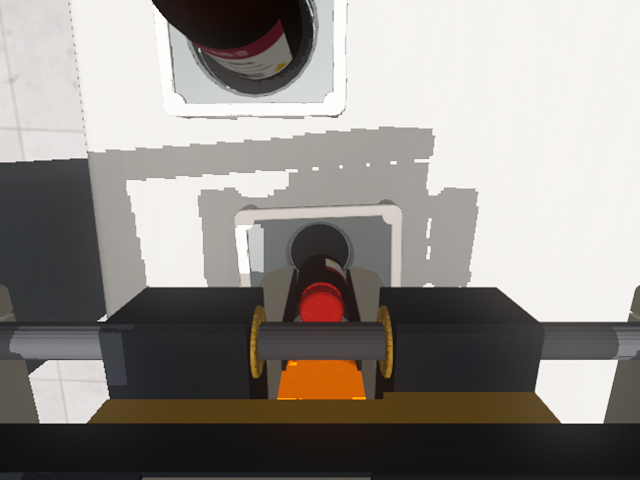

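The vial is over the small well (well (320,251), vial column 322). I'll lower it.

Call:
play_rows --increments "1 -0.5 15 0 1;1 -0.5 27 0 1;1 -0.5 32 0 1;1 -0.5 34.5 0 1;1 -0.5 35.5 0 1;1 -0.5 36 0 1;1 -0.5 36.5 0 1;1 -0.5 36.5 0 1;1 -0.5 36.5 0 1"

```text
t: 34.15
tool_pos: [0.4587, 0.1056, 0.0316]
orientation: [2.175, 2.266, 0.001]
force: [0.2, -0.5, 4.5]
opening: 0.0247
gripper_force: 8.0
```

Call:
play_rows --increments "0 0 0 0 0.3;0 0 0 0 0.1;0 0 0 0 0;0 0 0 0 0;0 0 0 0 0;0 0 -15 0 0;0 0 -45 0 0;0 0 -90 0 0;0 0 -130 0 -0.5;0 0 -160 0 -1;30 30 -170 0 -1;80 80 -170 0 -1;80 80 -170 0 -1;80 80 -170 0 -1"

```text
t: 35.55
tool_pos: [0.5358, 0.1906, 0.2005]
orientation: [-2.173, -2.268, 0.0]
force: [-0.5, -0.2, -0.4]
opening: 0.0893
gripper_force: 0.0
```

```bash
python3 - <<'E'
from h import *
a=snap('scene','s16'); 
for q in ['specimen_cup_mid','vial_mid','stain_bottle_mid','buffer_bottle_mid','timer_mid','beaker']: print(q,[(np.round(r['centre'],4).tolist(),round(r['conf'],2)) for r in robot.landmark_of('scene',q)])
cv2.imwrite('pics/c16.png',cv2.resize(a[150:360,150:440],None,fx=2.7,fy=2.7,interpolation=cv2.INTER_CUBIC))
E
```

```text
specimen_cup_mid [([0.468, 0.038, 0.0507], 0.65)]
vial_mid [([0.4586, 0.1094, 0.037], 0.82), ([0.5613, 0.0124, 0.0258], 0.57)]
stain_bottle_mid [([0.4145, 0.2329, 0.0751], 0.98)]
buffer_bottle_mid [([0.4138, 0.3102, 0.0678], 0.68)]
timer_mid [([0.4104, 0.396, 0.0234], 0.58)]
beaker [([0.5527, 0.4454, -0.0015], 0.9)]
```

View pics/c16.png

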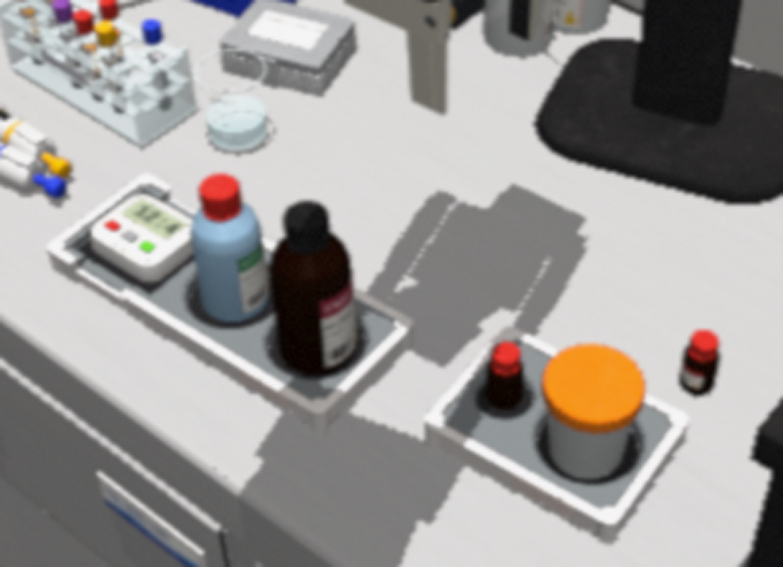

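The crop shows all five items upright in their recesses: timer (145,235), buffer (228,250), stain (315,290), vial (505,375) and cup (592,410). The beaker has not moved. I'll hand in.

```bash
python3 -c "
from h import *
print(robot.close_job())"
```

```text
the job is handed in; nothing more can be done
None
```

Both kits are made up in the order asked and handed in at about 36 s; the last picture shows all five items upright in their recesses, with the beaker left where it was.

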